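# Sift the brass spacers out of the printed wheels

## Task

Take the loaded sieve by its handle and set it gently on the rails of the catch tub, between the two buffers. Keep holding it and shake it side to side along the rails, pushing each soft spring buffer in by about half its travel but never hard or to its solid end, orange first and then blue, at least three times each, until all four brass spacers have dropped into the tub while the three large wheels stay in the sieve. Leave the sieve standing flat on the rails, let go, and disturb nothing else on the bench.

Things in the scene. Friction and masses are not known exactly. Their poses are not given: they have to be found in the camera images.
- sieve: Turquoise slotted sieve: open tray 148 mm (x) by 160 mm (y), walls 35 mm high, dark bridge handle; loose, 0.28 to 0.46 kg empty, starts on the dark blue plate. Origin: centre of its underside, which is two runners along y, |x| 62 to 74 mm. Alike both ways round. Shaking is along its y. Smooth (friction about 0.2): a quick shake makes the parts slide, a gentle carry does not.
- sieve_floor (a point): Middle of the sieve's inner floor (124 mm in x, 150 mm in y), 6 mm above the sieve's origin. The floor is bars along x with four open slots 19 mm wide, at |y| 14 to 33 and 42 to 61 mm; the plain strip |y| < 14 mm carries the spacers at the start.
- sieve_handle (a point): Centre of the handle bar, 75 mm above the sieve's origin. The bar runs along the sieve's x, 12 mm thick (in y), 22 mm tall, free for 120 mm of its length; its underside is 58 mm above the sieve's floor.
- tub: Fixed grey catch tub, 168 mm (x) by 320 mm (y), open on top, white floor. Origin: centre of its underside, on the table. Between its rails it is 124 mm wide, 310 mm long, its floor 4 mm up; it catches what falls. A dark bar with a buffer is clamped across each end.
- rail_mid (a point): Middle between the tub's two flat aluminium rails, level with their tops, 60 mm above the tub's origin. The rails run along the tub's y, |x| 62 to 79 mm, each with an outer lip 12 mm higher. The sieve's runners stand on them with 5 mm to spare on either side in x, its y along the tub's y, and slide along y (friction about 0.2).
- orange_buffer (a joint): Soft spring buffer: orange disc 28 mm across, 18 mm above the rails at the tub's +y end, facing its middle. Value: push-in, 0 to 0.016 m, then solid; spring 0.6 N per mm. Clamped elsewhere each time, place not given: from the middle of the rails the sieve goes 8 to 38 mm towards it before touching. Find it by feel; over 30 N, or pushed in to the solid end, is too hard.
- blue_buffer (a joint): Soft spring buffer: blue disc 28 mm across, 18 mm above the rails at the tub's -y end, facing its middle. Value: push-in, 0 to 0.016 m, then solid; spring 0.6 N per mm. Clamped elsewhere each time, place not given: from the middle of the rails the sieve goes 8 to 38 mm towards it before touching. Find it by feel; over 30 N, or pushed in to the solid end, is too hard.
- spacer0: Small brass spacer, 14 mm across, 8 mm high, 12 g; origin at the centre of its underside. Lies in the sieve at the start; passes the slots.
- spacer1: Small brass spacer, 14 mm across, 8 mm high, 12 g; origin at the centre of its underside. Lies in the sieve at the start; passes the slots.
- spacer2: Small brass spacer, 14 mm across, 8 mm high, 12 g; origin at the centre of its underside. Lies in the sieve at the start; passes the slots.
- spacer3: Small brass spacer, 14 mm across, 8 mm high, 12 g; origin at the centre of its underside. Lies in the sieve at the start; passes the slots.
- wheel0: Large purple printed thumb wheel, 42 mm across, 12 mm high, 25 g; origin at the centre of its underside. Lies in the sieve; cannot pass the slots.
- wheel1: Large lime printed thumb wheel, 42 mm across, 12 mm high, 25 g; origin at the centre of its underside. Lies in the sieve; cannot pass the slots.
- wheel2: Large orange printed thumb wheel, 42 mm across, 12 mm high, 25 g; origin at the centre of its underside. Lies in the sieve; cannot pass the slots.
- ruler: Bystander, not to be disturbed: light blue ruler, 160 x 32 x 5 mm; origin at the centre of its underside.
- pawn: Bystander, not to be disturbed: lime printed pawn, 26 mm across, 44 mm high; origin at the centre of its underside.
- glue: Bystander, not to be disturbed: small bottle with orange cap, 32 mm across, 90 mm high; origin at the centre of its underside.
- scraper: Bystander, not to be disturbed: print scraper lying flat, 190 mm long; origin at the centre of its underside.
- cup: Bystander, not to be disturbed: turquoise cup, 68 mm across, 80 mm high; origin at the centre of its underside.
- reel: Bystander, not to be disturbed: small lime reel lying flat, 100 mm across, 30 mm high; origin at the centre of its underside.

How it is judged:
By the outcome, as a careful person would: the job done as asked, in the order asked, and still so for the second after the job is handed in, with the robot touching nothing.
It also fails if it takes over 64 s, if anything falls off the work surface, if the arm or the gripper's body presses on something with over 40 N, if the wrist force passes 120 N, or if a joint passes its speed limit or range.

## Robot

A 6-joint arm with a two-finger parallel gripper is mounted at the origin on the work surface. World frame = base frame: x ahead of the robot, y to its left, z up, the work surface at z = 0. Lengths are in mm, angles in rad, forces in N, time in s.
With the tool pointing down it reaches from about 400 to 925 mm from the base axis. Payload 12.5 kg.
Tool frame: the origin (TCP) lies on the centre line of the jaws, within the pads' length; the fingertips stand bot.tcp_to_tips ahead of it and the grasp point (between the pads) lies 6 mm ahead of it (bot.tcp_to_tips is the distance from the TCP to the fingertips, in mm); z points along the fingers, y is the direction in which the jaws open and shut (so a half turn about z gives the same grasp; the last joint's range is limited). The gripper opens to 95 mm and grips with 3 to 60 N. Pads are 20 mm wide; open, the fingers measure 119 mm over their backs; the gripper's body (75 mm by 180 mm) begins 59 mm behind the grasp point.
Start: joints at [1.137, 0.491, 1.559, -0, 1.092, -0.106], TCP at [201.208, 591.742, 239.661] pointing down, gripper open.
Joint ranges: [-3.1, 3.1], [-0.84, 2.19], [0.05, 2.79], [-1.13, 4.28], [0.06, 2.93], [-2.69, 2.69]. Speed limits (rad/s): [2.22, 2.22, 2.79, 3.14, 3.14, 3.14].

## Interface

Orientations are given as a 3x3 rotation matrix whose columns are the frame's x, y, z axes.
In Python, from plant import bot, fingers, inverse_kinematics, readout, cams, ticket gives the robot as it stands. Calls block until the motion is done:
- bot.move_pose(position, orientation): joint-space move of the TCP to a pose.
- bot.move_straight(position, rotation=None, max_speed=150, f_stop=None): straight line of the TCP; rotation=None keeps the orientation; max_speed is the mean speed in mm/s. With f_stop (N) it stops when the force on the tool has changed by that much, and returns True; else False.
- bot.movej(angles): joint-space move.
- fingers.move_gripper(opening, f_grip=None): opening from 0.0 (shut) to 1.0 (fully open); f_grip is the grip in N (None keeps the last); returns when the fingers have stopped.
- bot.dwell(seconds).
- inverse_kinematics(position, orientation): joint angles nearest the present ones, or None.
- readout.get_obs(): the state.
- cams.capture(name): name is "scene" or "top" or "wrist"; returns (picture, depth): 420x560x3 uint8, red, green, blue; 420x560 float32, mm along the optical axis (not along the pixel's ray), 0 where there is no reading.
- cams.camera_params(name): a dict with "fx", "fy", "cx", "cy" (pixels), "dist_coeffs" ([k1, k2, p1, p2, k3] as OpenCV has them; the pictures are not rectified), "position" and "rotation" of the camera in the world. Camera axes: x right, y up, looking along -z (the intrinsics and any distortion apply to the point x, -y, -z); pixel columns grow to the right and rows downward; lengths in mm; the calibration is good to about 2 mm. A picture is of the moment at which its call begins: read the wrist's pose just before it. camera_params takes no time and is no camera call; for the wrist camera it gives the pose at the moment of the call.
A pose or a line that the arm cannot do raises bot.MotionError and nothing moves.
- ticket.close_job(): hands the job in, once; it reports no verdict.
Trained networks look in the newest picture that a camera, given by its name, has taken for a name from the list of things; names that differ only in an ending like _2 or _b are one class to them, and where a whole thing is asked for, a point or a joint stands for the part that bears it (a point fixed in the world has none). Each returns a list of dicts, best first, with "p" (0 to 1); they miss things now and then, are a little off and sometimes report something else, mostly with a low value. They report only what shows in the picture. A call takes as long as a camera call.
- cams.masks_of(camera, target): "mask" (420x560 bool, what is visible of it).
- cams.tip_of(camera, target): "at" ([x, y, z] in mm, in the coordinates of the camera as it stood for that picture, good to about 4 mm: a listed point, or the origin of a listed thing).
The state is a dict: "time_s": time; "qpos": joint angles; "qvel": joint speeds; "tau": joint torques, N m; "tool_pos": TCP position; "eef_rot": TCP orientation; "contact_force": force on the tool from outside, world axes, zero at the start; "ft_torque": the same for the moment, N m; "grip_width": opening from 0.0 (shut) to 1.0 (fully open).
Only numpy, scipy, OpenCV 4.12 (cv2) and the standard library are available. Lean on these libraries where they do the work, as an engineer would, in place of code of your own. Each camera call takes 0.05 s, during which the arm holds its last target. There are 200 camera calls.

## Working session

There is one attempt and no reset: what is moved stays moved. The work goes in short steps, each a Python script; the robot and the scene stay as the last script left them, time stands still between calls to the robot, and variables do not carry over. Pictures are saved under pics/ and viewed, about 8 in all and at most 12, crops included, and the job is handed in when it is done.

```bash
ls; mkdir -p pics
cat > h.py <<'E'
import numpy as np, cv2
from plant import bot, fingers, inverse_kinematics, readout, cams, ticket
def cap(c,fn=None):
    p=cams.camera_params(c); im,d=cams.capture(c)
    if fn: cv2.imwrite('pics/'+fn,im[:,:,::-1])
    return im,d,p
def world(p,a): return np.array(p['rotation'])@np.array(a)+np.array(p['position'])
def tip(c,p,n):
    return [(round(r['p'],2),np.round(world(p,r['at']),1)) for r in cams.tip_of(c,n)[:2]]
def cloud(p,d,m):
    v,u=np.nonzero(m&(d>0)); K=np.array([[p['fx'],0,p['cx']],[0,p['fy'],p['cy']],[0,0,1.]])
    n=cv2.undistortPoints(np.stack([u,v],1).astype(float)[:,None],K,np.array(p['dist_coeffs'],float))[:,0]
    z=d[v,u]; c=np.stack([n[:,0]*z,-n[:,1]*z,-z],1)
    return c@np.array(p['rotation']).T+np.array(p['position'])
E
python3 - <<'E'
from h import *
for c in ['scene','top']:
    im,d,p=cap(c,c+'1.png')
    print(c,np.round(p['position']))
    for n in ['sieve','sieve_floor','sieve_handle','tub','rail_mid','orange_buffer','blue_buffer']: print(n,tip(c,p,n))
    for n in ['sieve','tub','sieve_handle']:
        r=cams.masks_of(c,n)
        if r:
            P=cloud(p,d,r[0]['mask']); print(n,len(P),np.round(np.percentile(P,[2,50,98],axis=0)).tolist())
            if c=='top': np.save(n+'.npy',P)
o=readout.get_obs();print(o['time_s'],o['contact_force'],o['eef_rot'],bot.tcp_to_tips)
a=cv2.imread('pics/scene1.png');b=cv2.imread('pics/top1.png');cv2.imwrite('pics/a.png',cv2.resize(np.vstack([a,b]),(800,1200))[:, :])
E
```

```text
pics
scene [ 882. -454.  909.]
sieve [(0.65, array([ 557. , -240.8,    9.1])), (0.64, array([ 571.6, -248.1,   13. ]))]
sieve_floor [(0.85, array([ 559.3, -246.5,   14.4]))]
sieve_handle [(0.78, array([ 554.3, -242. ,   79.7]))]
tub [(0.61, array([549.3, 232.7,  -1.1]))]
rail_mid [(0.74, array([551.4, 235.5,  58.9]))]Traceback (most recent call last):
  File "<stdin>", line 5, in <module>
  File "h.py", line 9, in tip
    return [(round(r['p'],2),np.round(world(p,r['at']),1)) for r in cams.tip_of(c,n)[:2]]
                                                                    ~~~~~~~~~~~^^^^^
ValueError: it knows: cup, glue, pawn, rail_mid, reel, ruler, scraper, sieve, sieve_floor, sieve_handle, spacer, tub, wheel
```

View pics/scene1.png

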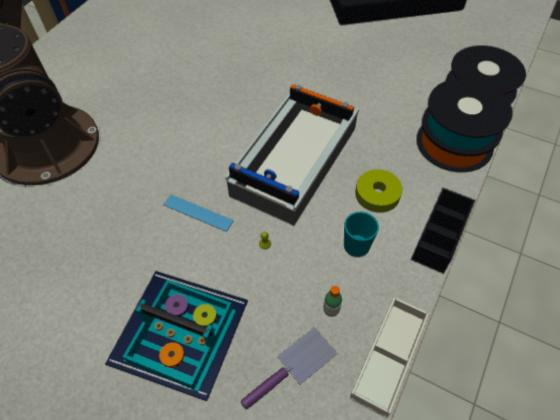

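The scene view shows the sieve on the dark plate at about px (178,332) and the tub at about px (295,150), with the blue end nearer and the orange end far. The four spacers lie under the handle, at about px (160-205,325-340). The pawn, ruler and cup lie between the sieve and the tub.

Run:
```python
from h import *
for c in ['scene','top']:
    im,d,p=cap(c,c+'1.png')
    print(c,np.round(p['position']))
    for n in ['sieve','sieve_floor','sieve_handle','tub','rail_mid']: print(n,tip(c,p,n))
    P=cloud(p,d,d>0); np.save(c+'_cloud.npy',P); np.save(c+'_col.npy',im[d>0])
    hsv=cv2.cvtColor(im,cv2.COLOR_RGB2HSV)[d>0]
    for n in ['sieve','tub','pawn','cup','glue']:
        r=cams.masks_of(c,n)
        if r:
            Q=cloud(p,d,r[0]['mask']); print(n,len(Q),round(r[0]['p'],2),np.round(np.percentile(Q,[2,50,98],axis=0)).tolist())
            if n in('sieve','tub'): np.save(c+n+'.npy',Q)
            if n=='sieve':
                H=Q[(Q[:,2]>70)&(Q[:,2]<100)]; print('handle top',len(H),H.mean(0),cv2.minAreaRect(H[:,:2].astype(np.float32)))
            if n=='tub':
                H=Q[(Q[:,2]>50)&(Q[:,2]<80)]; print('rails',len(H),cv2.minAreaRect(H[:,:2].astype(np.float32)))
o=readout.get_obs();print(o['time_s'],o['contact_force'],o['eef_rot'],bot.tcp_to_tips)
```

```text
scene [ 882. -454.  909.]
sieve [(0.68, array([ 557.5, -241. ,    8. ]))]
sieve_floor [(0.58, array([ 557.7, -246.5,   15.6])), (0.23, array([ 571. , -247.4,   14.2]))]
sieve_handle [(0.93, array([ 556.4, -241.7,   80.7])), (0.51, array([ 7.599e+02, -2.109e+02,  3.000e-01]))]
tub [(0.75, array([548.4, 234.1,  -3.4]))]
rail_mid [(0.69, array([547.6, 234.6,  59.1])), (0.42, array([433.2,   5.8,   3.5]))]
sieve 5117 0.64 [[489.0, -327.0, 7.0], [560.0, -247.0, 23.0], [633.0, -163.0, 93.0]]
handle top 841 [ 561.40835682 -245.55984325   88.36536928] ((558.008544921875, -244.23709106445312), (137.67124938964844, 22.965368270874023), 6.719270706176758)
tub 8153 0.84 [[468.0, 71.0, 1.0], [543.0, 229.0, 17.0], [632.0, 388.0, 73.0]]
rails 2445 ((547.9993896484375, 229.5341796875), (320.7746276855469, 171.47592163085938), 89.83321380615234)
pawn 179 0.6 [[577.0, -8.0, -2.0], [598.0, -1.0, 11.0], [608.0, 22.0, 44.0]]
cup 1201 0.74 [[738.0, 56.0, 5.0], [766.0, 99.0, 52.0], [797.0, 118.0, 81.0]]
glue 416 0.64 [[766.0, -81.0, 7.0], [782.0, -74.0, 56.0], [795.0, -60.0, 90.0]]
top [ 443.   30. 1187.]

[... 391 characters left out ...]
op 354 [ 557.40082569 -243.76206479   89.39252345] ((558.2951049804688, -245.60940551757812), (137.08779907226562, 22.503889083862305), 6.89173698425293)
tub 6637 0.87 [[469.0, 75.0, 0.0], [554.0, 235.0, 6.0], [632.0, 386.0, 74.0]]
rails 2083 ((549.8856201171875, 231.8322296142578), (319.6069641113281, 169.4091033935547), 89.60700988769531)
cup 559 0.93 [[736.0, 60.0, 2.0], [780.0, 90.0, 46.0], [799.0, 119.0, 83.0]]
glue 153 0.69 [[765.0, -78.0, 3.0], [773.0, -63.0, 59.0], [785.0, -50.0, 92.0]]
1.4 [ 0.88438606 -1.19020174 -0.35676944] [[-9.46751145e-01  3.21966253e-01  4.19407300e-05]
 [ 3.21966255e-01  9.46751144e-01  4.09170223e-05]
 [-2.65335337e-05  5.22417374e-05 -9.99999998e-01]] 25.0
```

View pics/top1.png

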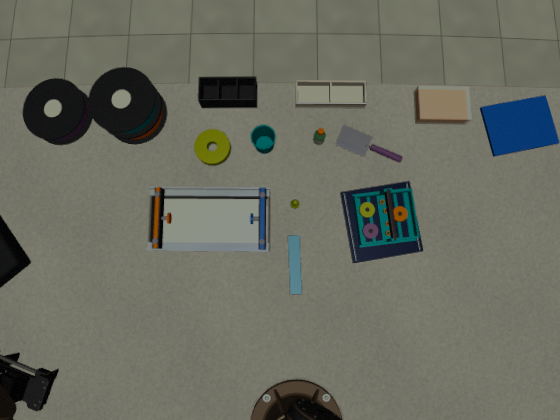

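The top view puts orange at world +y (px 160) and blue at −y (px 263). The tub is centred near (550,231) with yaw about −0.3°, and the sieve near (558,−245) with yaw about +6.8°. Both cameras and the given sizes agree. Next I go above the handle and take a closer look.

```bash
cat >> h.py <<'E'
def R(yaw):
    c,s=np.cos(yaw),np.sin(yaw); return np.array([[-c,-s,0],[-s,c,0],[0,0,-1.]])
E
python3 - <<'E'
from h import *
# buffers from clouds
for c in ['scene','top']:
    P=np.load(c+'_cloud.npy');C=np.load(c+'_col.npy')
    h=cv2.cvtColor(C[:,None],cv2.COLOR_RGB2HSV)[:,0].astype(int)
    box=(P[:,0]>450)&(P[:,0]<650)&(P[:,1]>60)&(P[:,1]<400)&(P[:,2]>45)
    print('maxz',P[box][:,2].max())
    mid=box&(abs(P[:,0]-550)<20)
    o=P[mid&(h[:,0]<20)&(h[:,1]>150)]; b=P[mid&(h[:,0]>100)&(h[:,0]<125)&(h[:,1]>150)]
    for q in(o,b): print(len(q),np.round(np.percentile(q,[0,3,50,97,100],axis=0)).tolist() if len(q) else '')
bot.move_pose([558,-245,230],R(np.deg2rad(6.8)))
im,d,p=cap('wrist','w1.png')
for n in ['sieve','sieve_floor','sieve_handle']: print(n,tip('wrist',p,n))
Q=cloud(p,d,d>0); H=Q[(Q[:,2]>84)&(Q[:,2]<100)&(abs(Q[:,1]+245)<40)&(abs(Q[:,0]-558)<80)]
print(len(H),H[:,2].mean(),cv2.minAreaRect(H[:,:2].astype(np.float32)))
print('plate z',np.percentile(Q[:,2],[2,10,30]))
o=readout.get_obs();print(o['time_s'],o['contact_force'],o['tool_pos'])
E
```

```text
maxz 105.45541885930413
171 [[531.0, 326.0, 64.0], [533.0, 328.0, 69.0], [550.0, 334.0, 91.0], [568.0, 364.0, 100.0], [570.0, 366.0, 102.0]]
150 [[530.0, 80.0, 70.0], [531.0, 83.0, 74.0], [551.0, 92.0, 95.0], [568.0, 118.0, 99.0], [570.0, 119.0, 100.0]]
maxz 106.64061395867611
112 [[532.0, 327.0, 72.0], [532.0, 328.0, 73.0], [550.0, 356.0, 95.0], [568.0, 365.0, 101.0], [569.0, 366.0, 102.0]]
79 [[532.0, 82.0, 68.0], [532.0, 84.0, 79.0], [549.0, 90.0, 96.0], [568.0, 116.0, 101.0], [568.0, 351.0, 102.0]]
sieve [(0.76, array([ 562.9, -246.7,    4. ]))]
sieve_floor []
sieve_handle [(0.75, array([ 557.4, -246.2,   82.6]))]
1819 92.06184363355818 ((559.7076416015625, -245.5957489013672), (136.6051788330078, 21.30196189880371), 7.007100582122803)
plate z [-0.99364654 -0.27802687  0.56328291]
4.7833 [ 0.23053728 -0.19475756  0.40090276] [ 558.15803532 -244.66835104  230.01695323]
```

View pics/w1.png

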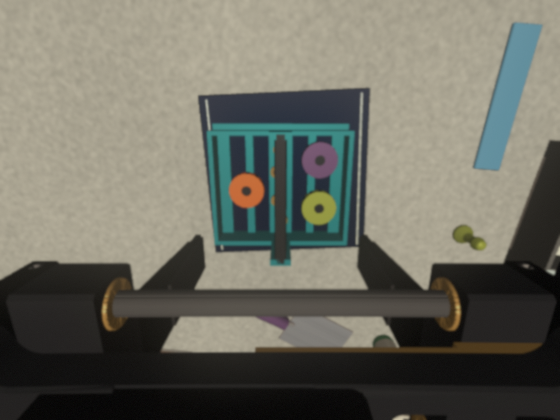

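The wrist view shows the sieve at px (282,185) with three wheels and the handle bar at px (281,195). The handle centre comes out at (559.5,−245.6), z≈81, yaw 7.0°, which agrees with the other cameras. The end bars reach z≈106, so the carry must clear that. I'll grasp it, lift and carry it over.

Run:
```python
from h import *
y=np.deg2rad(7)
bot.move_straight([559.3,-245.5,88],R(y),max_speed=120)
fingers.move_gripper(0.0,f_grip=45)
o=readout.get_obs();print(o['time_s'],o['contact_force'],o['grip_width']*95,o['tool_pos'])
bot.move_straight([559.3,-245.5,108],max_speed=40)
o=readout.get_obs();print(o['contact_force'],o['ft_torque'],o['grip_width']*95)
bot.move_straight([559.3,-245.5,235],max_speed=110)
bot.move_straight([550,225,235],R(np.deg2rad(-0.3)),max_speed=150)
o=readout.get_obs();print(o['time_s'],o['contact_force'],o['ft_torque'],o['grip_width']*95,o['tool_pos'])
im,d,p=cap('wrist','w2.png')
Q=cloud(p,d,d>0);np.save('w2.npy',Q)
for n in ['sieve','sieve_handle','tub','rail_mid']: print(n,tip('wrist',p,n))
im,d,p=cap('scene','s2.png')
for n in ['sieve','sieve_handle','sieve_floor']: print(n,tip('scene',p,n))
im,d,p=cap('top','t2.png')
for n in ['sieve','sieve_handle','sieve_floor']: print(n,tip('top',p,n))
r=cams.masks_of('top','sieve')
if r:
    Q=cloud(p,d,r[0]['mask']); Q=Q[(Q[:,2]>165)&(Q[:,2]<195)]; print(len(Q),Q[:,2].mean(),cv2.minAreaRect(Q[:,:2].astype(np.float32)))
a=cv2.imread('pics/w2.png');b=cv2.imread('pics/s2.png')[0:250,180:430]
cv2.imwrite('pics/m2.png',np.hstack([cv2.resize(a,(430,322)),cv2.resize(b,(322,322))]))
```

```text
7.3833 [-0.18411707  0.28896346 -0.39161463] 11.707417307563416 [ 559.27205339 -245.45825602   87.97555568]
[-0.45988504  0.58714348 -4.8111877 ] [ 0.06711945  0.0119134  -0.00993405] 11.809111995169115
12.625 [ 0.59904047 -1.11129813 -3.63678535] [-0.01501171 -0.04162794  0.01167844] 11.745350109527026 [550.0513624  224.73504992 235.00162897]
sieve [(0.88, array([552.7, 224.8, 147.5])), (0.2, array([550.4, 226.7, 229.4]))]
sieve_handle [(0.59, array([550. , 222.7, 227. ]))]
tub [(0.62, array([553.7, 231.4,  -1.1]))]
rail_mid [(0.73, array([551. , 229.9,  60.8])), (0.4, array([6.05e+02, 4.30e+00, 5.00e-01]))]
sieve [(0.84, array([547.1, 227.3, 154.9]))]
sieve_handle [(0.91, array([549.5, 227.1, 226.2]))]
sieve_floor [(0.67, array([550.2, 225.4, 160.8])), (0.5, array([777.3, -62.8,   0.9]))]
sieve []
sieve_handle []
sieve_floor []
279 185.29173225282614 ((548.8253784179688, 175.14056396484375), (133.3108367919922, 62.95258712768555), 1.276225209236145)
```

View pics/m2.png

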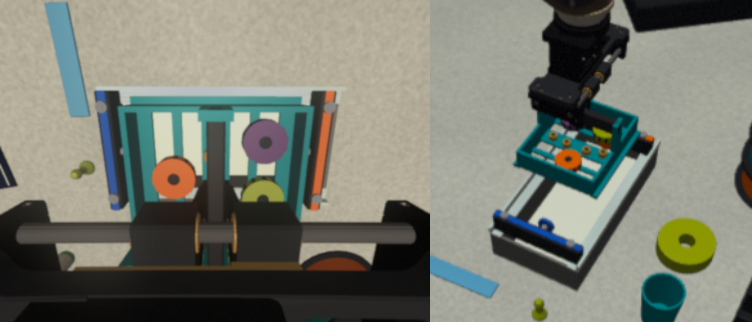

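The wrist view (left) shows the sieve over the tub between the blue bar (px 108) and the orange bar (px 322). The scene crop (right) shows it level, with the spacers and wheels still inside. Now I lower it by feel, then find orange and then blue.

```bash
cat >> h.py <<'E'
def ob(s=''):
    o=readout.get_obs();print(s,round(o['time_s'],2),np.round(o['contact_force'],1),np.round(o['ft_torque'],2),np.round(o['tool_pos'],1),round(o['grip_width']*95,1));return o
E
python3 - <<'E'
from h import *
bot.move_straight([550,225,152],max_speed=100); bot.dwell(.1); ob()
print(bot.move_straight([550,225,136],max_speed=15,f_stop=2.0)); o=ob('set')
z=o['tool_pos'][2]
if z<138: raise SystemExit
print(bot.move_straight([550,252,z],max_speed=25,f_stop=3.0)); o=ob('orange')
y=o['tool_pos'][1]
for i in range(1,4):
    bot.move_straight([550,y+1.5*i,z],max_speed=20); o=ob()
    if abs(o['contact_force'][1])>6: break
E
```

```text
14.41 [ 0.2 -1.1 -4.2] [-0.   -0.    0.03] [550.3 225.1 152.7] 11.6
True
set 15.11 [0.1 0.3 3.4] [ 0.03 -0.05  0.05] [550.1 225.  141.9] 11.7
True
orange 16.1 [-0.1  0.4  3.8] [ 0.15 -0.05 -0.01] [550.1 251.2 142. ] 11.7
 16.35 [-0.8 -0.8  4. ] [-0.02 -0.03 -0.09] [550.  252.8 142. ] 11.7
 16.6 [-0.1 -2.4  4.9] [-0.34 -0.15 -0.02] [550.1 254.1 142. ] 12.0
 16.85 [-0.2 -4.   4.5] [-0.5  -0.12 -0.02] [550.  255.5 142. ] 11.7
```

```bash
cat >> h.py <<'E'
def avg(s='',n=5):
    a=[]
    for _ in range(n):
        bot.dwell(.03);o=readout.get_obs();a.append(np.r_[o['contact_force'],o['ft_torque'],o['tool_pos']])
    m=np.mean(a,0);print(s,round(o['time_s'],2),np.round(m,2));return m
E
python3 - <<'E'
from h import *
z=142.0
avg('now')
for y in (257.5,254.5,251.5,248.5,245.5,240,236):
    bot.move_straight([550,y,z],max_speed=30); avg(y)
E
```

```text
now 17.02 [ 6.0000e-02 -3.9300e+00  5.2600e+00 -4.8000e-01 -1.3000e-01 -4.0000e-02
  5.5004e+02  2.5546e+02  1.4197e+02]
257.5 17.43 [ 1.1000e-01 -5.2800e+00  5.1000e+00 -7.3000e-01 -1.9000e-01 -4.0000e-02
  5.5004e+02  2.5716e+02  1.4198e+02]
254.5 17.85 [ 7.1000e-01 -5.1900e+00  4.0000e+00 -7.2000e-01 -2.2000e-01 -6.0000e-02
  5.5002e+02  2.5423e+02  1.4197e+02]
251.5 18.27 [ 4.1000e-01 -2.8300e+00  3.6500e+00 -4.5000e-01 -2.3000e-01 -2.0000e-02
  5.5000e+02  2.5142e+02  1.4197e+02]
248.5 18.68 [ 8.0000e-02 -1.5900e+00  3.5600e+00 -1.4000e-01 -1.4000e-01  1.0000e-02
  5.4994e+02  2.4847e+02  1.4197e+02]
245.5 19.1 [-2.5000e-01 -1.4700e+00  3.4800e+00 -1.3000e-01 -5.0000e-02  1.0000e-02
  5.4995e+02  2.4534e+02  1.4197e+02]
240 19.6 [ 1.8000e-01 -1.1700e+00  2.9300e+00 -1.4000e-01 -1.3000e-01  1.0000e-02
  5.5000e+02  2.3978e+02  1.4198e+02]
236 20.05 [-1.1000e-01 -1.2400e+00  2.3700e+00 -1.0000e-01 -1.3000e-01 -2.0000e-02
  5.4999e+02  2.3584e+02  1.4198e+02]
```

Run:
```python
from h import *
z=142.4
L=[]
for y in (208,203,200,197,194,191.5,194,197,200,203,208):
    bot.move_straight([550,y,z],max_speed=60); m=avg(y,4)
    if m[1]>6: print('lim')
```

```text
208 20.8 [-3.0000e-01  4.0000e-02 -3.4000e+00  6.0000e-02 -4.0000e-02 -2.0000e-02
  5.4987e+02  2.0797e+02  1.4217e+02]
203 21.18 [-0.0000e+00 -3.0000e-02 -4.4500e+00  1.0000e-02  2.0000e-02  0.0000e+00
  5.4993e+02  2.0295e+02  1.4232e+02]
200 21.57 [ 1.0000e-02  2.3000e-01 -4.0500e+00  4.0000e-02  2.0000e-02  1.0000e-02
  5.5001e+02  1.9994e+02  1.4240e+02]
197 21.95 [-7.0000e-02  1.3000e+00 -4.0700e+00  3.1000e-01  1.0000e-02  0.0000e+00
  5.5003e+02  1.9704e+02  1.4243e+02]
194 22.33 [ 4.5000e-01  3.3000e+00 -4.1500e+00  6.7000e-01 -1.0000e-02 -2.0000e-02
  5.5004e+02  1.9409e+02  1.4245e+02]
191.5 22.72 [ 2.0000e-02  4.4600e+00 -4.1400e+00  1.0100e+00  1.0000e-02 -2.0000e-02
  5.5003e+02  1.9158e+02  1.4245e+02]
194 23.1 [-2.9000e-01  3.0100e+00 -4.2600e+00  7.1000e-01 -7.0000e-02 -0.0000e+00
  5.5000e+02  1.9400e+02  1.4236e+02]
197 23.48 [ 1.4000e-01  1.4300e+00 -4.5000e+00  3.5000e-01 -0.0000e+00  2.0000e-02
  5.4996e+02  1.9692e+02  1.4235e+02]
200 23.87 [-3.3000e-01 -3.7000e-01 -4.2700e+00  3.0000e-02 -2.0000e-02 -2.0000e-02
  5.4997e+02  1.9994e+02  1.4237e+02]
203 24.25 [ 2.6000e-01  2.0000e-02 -4.1500e+00  3.0000e-02  1.0000e-02  1.0000e-02
  5.4998e+02  2.0304e+02  1.4238e+02]
208 24.63 [-3.0000e-01  1.7000e-01 -4.4000e+00  2.0000e-02 -1.0000e-02 -1.0000e-02
  5.4995e+02  2.0813e+02  1.4237e+02]
```

Blue reads cleanly with the sieve's weight off the rails: contact at y≈199.2, slope 0.58 N/mm, push reached 7.6 mm. Same scan for orange.

Run:
```python
from h import *
z=142.4
for y in (246,252,255,256.5):
    bot.move_straight([550,y,z],max_speed=90); m=avg(y,5)
```

```text
246 25.38 [-1.3000e-01 -1.0000e-01 -3.7100e+00  2.0000e-02  1.0000e-02 -0.0000e+00
  5.4991e+02  2.4588e+02  1.4233e+02]
252 25.79 [ 4.3000e-01 -1.6500e+00 -4.0200e+00 -3.7000e-01 -5.0000e-02 -4.0000e-02
  5.5005e+02  2.5188e+02  1.4241e+02]
255 26.21 [ 2.5000e-01 -3.5800e+00 -3.9200e+00 -7.3000e-01 -9.0000e-02 -7.0000e-02
  5.5001e+02  2.5489e+02  1.4240e+02]
256.5 26.62 [ 4.8000e-01 -4.4900e+00 -3.3300e+00 -9.1000e-01 -5.0000e-02 -5.0000e-02
  5.5001e+02  2.5646e+02  1.4241e+02]
```

Orange contact at y≈248.9. So half travel is y≈257 for orange and y≈191.2 for blue. Now shake.

```bash
cat >> h.py <<'E'
def shake(n,v,z=142.1,yo=257.,yb=191.2):
    for i in range(n):
        for y in (yo,yb):
            bot.move_straight([550,y,z],max_speed=v)
            o=readout.get_obs(); bot.dwell(.08); p=readout.get_obs()
            print(round(p['time_s'],2),np.round([o['tool_pos'][1],p['tool_pos'][1],p['tool_pos'][2],o['contact_force'][1],p['contact_force'][1],p['contact_force'][2]],1))
def look(fn):
    im,d,p=cap('wrist'); im2,_,p2=cap('scene')
    for c,q in (('wrist',p),('scene',p2)): print(c,[(round(r['p'],2),np.round(world(q,r['at'])).tolist()) for r in cams.tip_of(c,'spacer')])
    cv2.imwrite('pics/'+fn,np.hstack([cv2.resize(im,(480,360)),cv2.resize(im2[50:250,200:378],(320,360))])[:,:,::-1])
E
python3 - <<'E'
from h import *
bot.move_straight([550,252,142.1],max_speed=60)
shake(2,210)
look('k1.png')
E
```

```text
27.21 [257.1 257.  142.2  -4.6  -4.1  -2.8]
27.76 [191.9 192.5 142.1   5.2   4.1  -3.1]
28.31 [256.9 256.1 142.1  -5.   -4.2  -0.9]
28.86 [191.2 191.9 142.2   5.8   4.   -2.3]
wrist [(0.62, [570.0, 222.0, 14.0]), (0.6, [504.0, 235.0, 13.0]), (0.59, [591.0, 170.0, 12.0])]
scene []
```

View pics/k1.png

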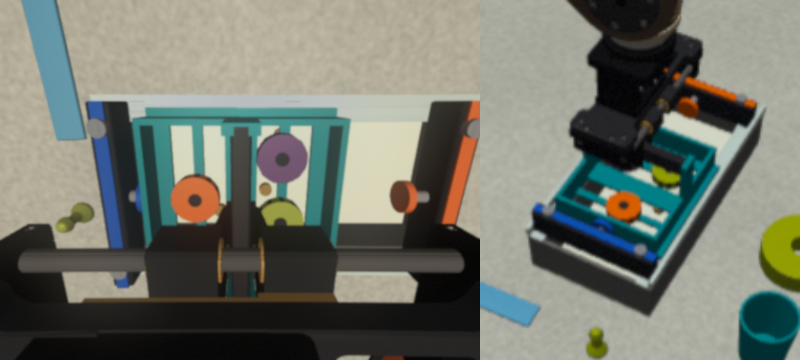

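The wrist view shows brass spacers below the slots (px (265,188) and others) and all three wheels still in the sieve. The plain strip looks empty. The networks put three spacers at tub-floor level, so I'll do two more cycles, then recheck from the far ends.

Run:
```python
from h import *
shake(2,240)
def sp(c):
    im,d,p=cap(c); print(c,[(round(r['p'],2),np.round(world(p,r['at'])).tolist()) for r in cams.tip_of(c,'spacer')]); return im
a=sp('wrist'); e=sp('scene'); f=sp('top')
bot.move_straight([550,246,142.1],max_speed=120)
b=sp('wrist'); g=sp('scene'); h=sp('top')
w=lambda i:cv2.resize(i[80:320,60:530],(400,204))
s=lambda i:cv2.resize(i[60:240,200:380],(266,266))
cv2.imwrite('pics/k2.png',np.vstack([np.hstack([w(a),w(b)]),np.hstack([s(e),s(g),cv2.resize(h[170:270,130:290],(268,266))])])[:,:,::-1])
ob()
```

```text
29.57 [256.5 255.7 142.1  -2.9  -3.6   0.3]
30.07 [191.  191.8 142.1   5.5   3.7  -2.2]
30.58 [256.9 255.9 142.1  -3.6  -3.6  -1.1]
31.09 [191.  191.9 142.1   5.    3.8  -2.5]
wrist [(0.56, [506.0, 231.0, 11.0]), (0.53, [572.0, 219.0, 10.0])]
scene []
top [(0.53, [428.0, 4.0, 2.0])]
wrist [(0.61, [593.0, 172.0, 12.0]), (0.5, [533.0, 216.0, 14.0])]
scene [(0.72, [768.0, 91.0, -1.0]), (0.6, [590.0, 172.0, 11.0]), (0.53, [548.0, 246.0, 70.0])]
top [(0.56, [594.0, 166.0, 9.0])]
 32.3 [ 0.1 -0.8 -2. ] [ 0.05 -0.09 -0.01] [550.  245.4 142.1] 11.8
```

View pics/k2.png

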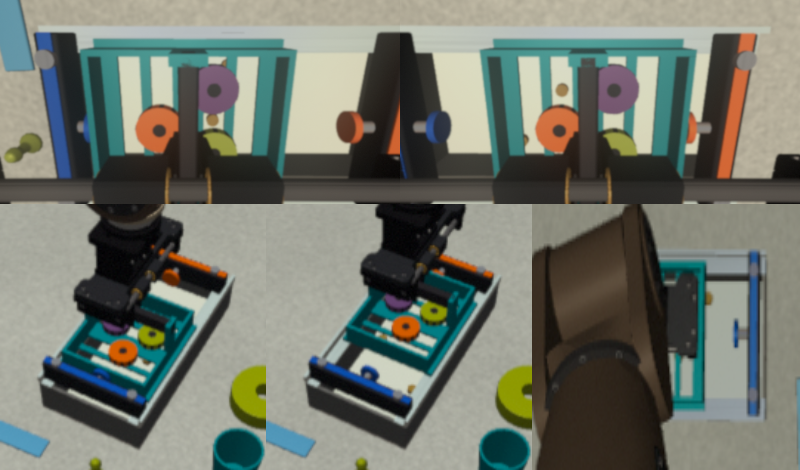

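The wrist views show spacers at world (506,231), (572,219), (593,172) and (533,216), four distinct places, all near tub-floor height. One scene hit at z=70 disagrees. I'll check with depth while still holding the sieve.

Run:
```python
from h import *
def chk(c):
    im,d,p=cap(c)
    for r in cams.masks_of(c,'spacer'):
        Q=cloud(p,d,r['mask'])
        if len(Q): print(c,round(r['p'],2),len(Q),np.round(np.median(Q,0)).tolist())
    return im
for y in (246,225):
    bot.move_straight([550,y,142.1],max_speed=80); print(y)
    a=chk('wrist'); chk('scene')
ob()
```

```text
246
wrist 0.76 218 [531.0, 216.0, 12.0]
wrist 0.61 57 [591.0, 172.0, 11.0]
scene 0.3 253 [577.0, 262.0, 79.0]
225
wrist 0.37 59 [595.0, 164.0, 12.0]
 33.36 [-0.2 -0.5 -2.9] [ 0.04 -0.01 -0.08] [550.  225.1 142.1] 11.8
```

Depth confirms two on the tub floor, and the z=79 hit was the lime wheel. Now set down, release, back off and look at all of it from above.

Run:
```python
from h import *
print(bot.move_straight([550,225,140.5],max_speed=10,f_stop=2)); ob()
fingers.move_gripper(1.0); ob('open')
bot.move_straight([550,225,270],max_speed=130)
def chk(c):
    im,d,p=cap(c)
    for r in cams.masks_of(c,'spacer'):
        Q=cloud(p,d,r['mask'])
        if len(Q): print(c,round(r['p'],2),len(Q),np.round(np.median(Q,0)).tolist())
    return im
a=chk('wrist')
bot.move_straight([400,225,330],max_speed=200)
b=chk('wrist'); s=chk('scene');o=ob()
cv2.imwrite('pics/r.png',np.vstack([np.hstack([cv2.resize(a,(400,300)),cv2.resize(b,(400,300))]),np.hstack([cv2.resize(s[60:240,200:380],(300,300)),cv2.resize(b[120:345,160:535],(500,300))])])[:,:,::-1])
```

```text
True
 33.57 [0.1 0.8 4.1] [ 0.05  0.02 -0.01] [550.4 225.3 142. ] 11.4
open 34.96 [ 0.7 -0.4  0.5] [0.05 0.04 0.04] [549.9 224.9 141.1] 95.0
wrist 0.43 102 [592.0, 167.0, 12.0]
scene 0.46 444 [782.0, -73.0, 56.0]
 37.36 [ 0.2 -0.3 -0.4] [ 0.01 -0.   -0.05] [400.5 224.9 329.4] 95.0
```

View pics/r.png

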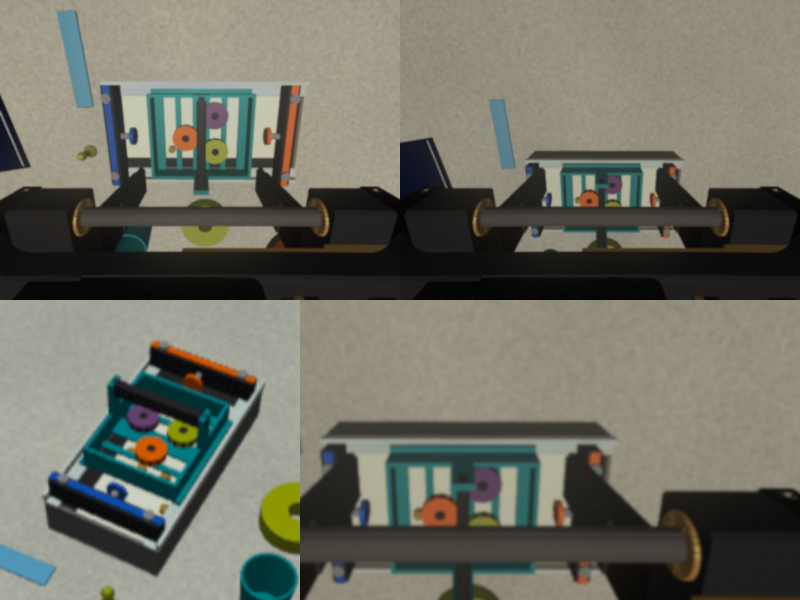

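Sieve is down flat with three wheels in it, at bottom left px (150,420). The spacers are too small to judge here, so I need one nearer look from two sides.

Run:
```python
from h import *
bot.move_straight([400,225,270],max_speed=200)
ims=[]
for x,y in ((620,265),(620,175)):
    bot.move_straight([x,y,250],max_speed=250)
    im,d,p=cap('wrist'); ims.append(cv2.resize(im[60:270,150:430] ,(400,300)))
    print(np.round(p['position']))
    for r in cams.masks_of('wrist','spacer'):
        Q=cloud(p,d,r['mask'])
        if len(Q): v,u=np.nonzero(r['mask']);print(round(r['p'],2),len(Q),u.mean(),v.mean(),np.round(np.median(Q,0)).tolist())
    print(tip('wrist',p,'spacer'))
    # brass pixels with height
    h=cv2.cvtColor(im,cv2.COLOR_RGB2HSV); m=cv2.inRange(h,(8,70,60),(24,200,255))>0
    n,l,st,ce=cv2.connectedComponentsWithStats(m.astype(np.uint8))
    for i in range(1,n):
        if st[i,4]>12:
            Q=cloud(p,d,l==i)
            if len(Q):
                q=np.median(Q,0)
                if abs(q[0]-550)<85 and abs(q[1]-231)<160: print('  brass',st[i,4],np.round(ce[i]),np.round(q))
im,d,p=cap('scene'); print(tip('scene',p,'sieve'),tip('scene',p,'sieve_handle'))
cv2.imwrite('pics/f.png',np.vstack([np.hstack(ims),np.hstack([cv2.resize(im[60:210,220:370],(300,300)),np.zeros((300,500,3),np.uint8)])])[:,:,::-1])
ob()
```

```text
[541. 265. 396.]
0.53 53 203.0566037735849 161.35849056603774 [593.0, 165.0, 12.0]
0.19 412 349.1521739130435 128.84057971014494 [552.0, 331.0, 84.0]
[(0.47, array([592.3, 170.7,   9.1]))]
  brass 223 [386.  45.] [479. 359.  97.]
  brass 1632 [379. 126.] [547. 359.  97.]
  brass 987 [213. 132.] [553. 195.  78.]
  brass 258 [347. 128.] [550. 330.  89.]
  brass 50 [203. 161.] [593. 165.  12.]
  brass 156 [371. 202.] [624. 359.  97.]
  brass 795 [112. 304.] [591. 216. 322.]
  brass 797 [449. 304.] [592. 313. 322.]
  brass 1693 [421. 348.] [600. 309. 330.]
[541. 175. 396.]
0.4 93 275.36170212765956 160.08510638297872 [592.0, 167.0, 12.0]
[(0.53, array([593.1, 170.9,  14.7])), (0.49, array([578.3, 245.7,  70.5]))]
  brass 243 [488.  42.] [478. 359.  97.]
  brass 1696 [474. 123.] [547. 359.  97.]
  brass 1318 [305. 131.] [553. 200.  78.]
  brass 462 [436. 127.] [551. 329.  84.]
  brass 66 [276. 160.] [592. 168.  12.]
  brass 165 [460. 201.] [624. 358.  97.]
  brass 758 [112. 304.] [591. 126. 321.]
  brass 780 [449. 304.] [592. 223. 322.]
  brass 1686 [418. 348.] [600. 217. 330.]
[(0.64, array([549.2, 225.9,  62.3]))] [(0.92, array([548.7, 228.5, 135. ])), (0.32, array([780.7, -63.2,   1.6]))]
 39.82 [-0.8  0.5  0.4] [0.03 0.01 0.03] [619.8 175.8 249.9] 95.0
```

View pics/f.png

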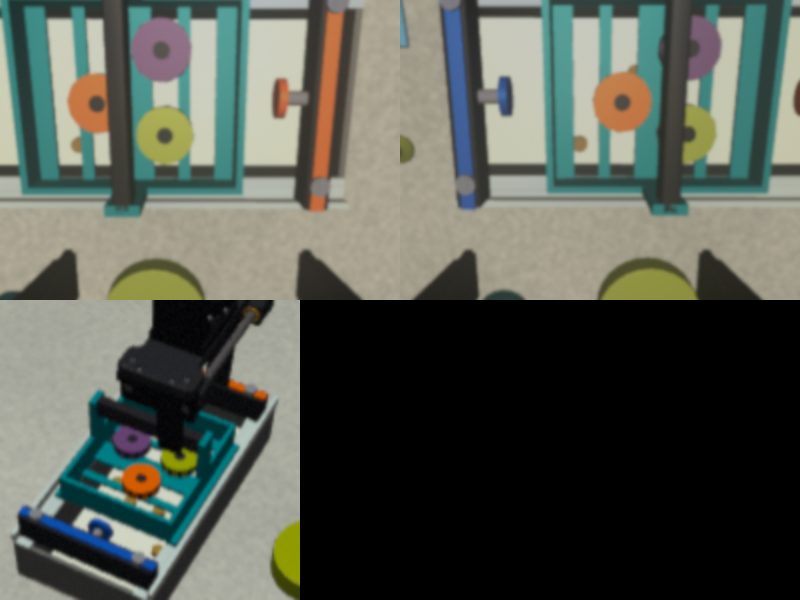

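Both views show three flat wheels and bare bars with no brass on them. One spacer shows through a slot at right px (580,143) and part of another at (635,70). The other two must be hidden below the strip and wheels, so I take slanted looks from the tub's ends.

Run:
```python
from h import *
ims=[]
for x,y in ((630,70),(700,70),(700,370),(630,370)):
    bot.move_straight([x,y,230],max_speed=350)
    im,d,p=cap('wrist')
    print((x,y),tip('wrist',p,'spacer'))
    for r in cams.masks_of('wrist','spacer'):
        Q=cloud(p,d,r['mask'])
        if len(Q): print('  m',round(r['p'],2),len(Q),np.round(np.median(Q,0)).tolist())
    c=slice(200,560) if y<200 else slice(0,360)
    ims.append(cv2.resize(im[0:270,c],(400,300)))
cv2.imwrite('pics/g.png',np.vstack([np.hstack(ims[:2]),np.hstack(ims[2:])])[:,:,::-1])
ob()
```

```text
(630, 70) [(0.49, array([529. , 215.2,   9.2])), (0.45, array([506.1, 231.4,  12.3]))]
  m 0.55 87 [506.0, 230.0, 12.0]
  m 0.32 1559 [720.0, 238.0, 30.0]
(700, 70) [(0.63, array([507.5, 234.5,  12.6])), (0.61, array([568.3, 221.9,   8.9]))]
  m 0.53 71 [570.0, 218.0, 12.0]
  m 0.5 74 [508.0, 230.0, 11.0]
(700, 370) [(0.48, array([533.1, 214.3,  14.9])), (0.43, array([589.8, 169. ,  12. ]))]
(630, 370) [(0.58, array([591.1, 167.1,  11.4]))]
  m 0.38 95 [593.0, 171.0, 11.0]
 42.58 [ 0.3 -1.   0.5] [0.06 0.04 0.04] [631.1 369.3 230.1] 94.8
```

View pics/g.png

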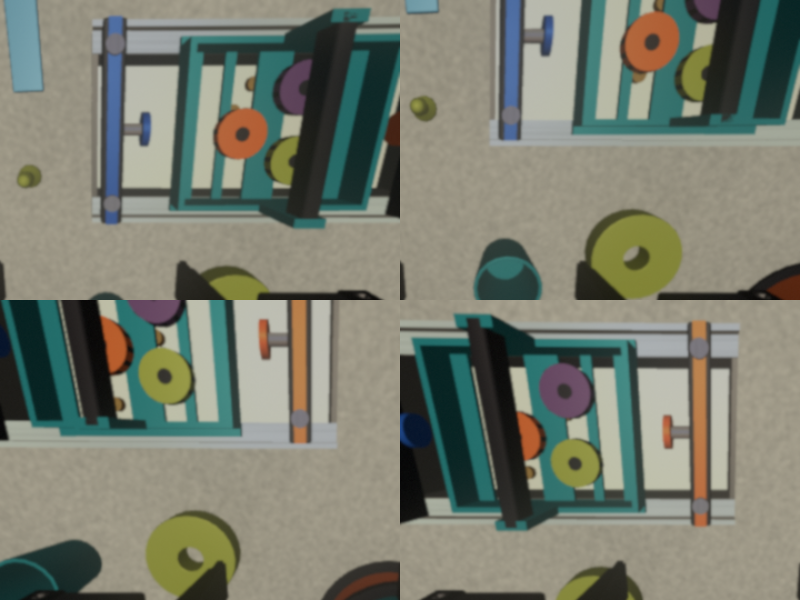

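The slanted views settle it. Four separate spacers lie on the tub floor, their tops at z≈12 by depth: (506,230), (570,218), (532,216) and (593,168). The wheels lie flat in the sieve, and both buffers are free of it.

```bash
python3 -c "
from h import *
print(ticket.close_job()); print(readout.get_obs()['time_s'])"
```

```text
the job is handed in; nothing more can be done
None
the job is handed in; nothing more can be done
```

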